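# Tighten the thumbscrew of the disc clamp

### The arm

A 6-joint arm with a two-finger parallel gripper is mounted at the origin on a cart in front of the work surface, level with it; the furniture and walls round the work are solid. World frame = base frame: x ahead of the robot, y to its left, z up, the work surface at z = 0. Lengths are in m, angles in rad, forces in N, time in s.
With the tool pointing down it reaches from about 0.375 to 0.925 m from the base axis. Payload 5.7 kg.
Tool frame: the origin (TCP) lies on the centre line of the jaws, within the pads' length; the fingertips stand 19 mm ahead of it and the grasp point (between the pads) is the TCP (robot.tcp_to_tips is the distance from the TCP to the fingertips, in m); z points along the fingers, y is the line along which they close (so a half turn about z gives the same grasp; the last joint's range is limited). The gripper opens to 88 mm and grips with 3 to 60 N. Pads are 20 mm wide; open, the fingers measure 115 mm over their backs; the gripper's body (75 mm by 178 mm) begins 61 mm behind the grasp point.
Start: joints at [-1.39, 0.359, 1.51, -0, 1.272, -0.115], TCP at [0.175, -0.574, 0.242] pointing down, gripper open.
Joint ranges: [-2.97, 2.97], [-1.01, 2.36], [0.21, 2.38], [-0.96, 4.11], [0.2, 2.71], [-2.98, 2.98]. Speed limits (rad/s): [2.39, 2.39, 3.14, 3.14, 3.14, 3.14].

### API

Orientations are given as a unit quaternion [w, x, y, z].
In Python, from plant import robot gives the robot as it stands.
- The arm moves only by the shell command python3 -m pendant 'ROWS' [OPENING]. ROWS is a JSON object of lists of equal length, an entry for each row: "slide": the shift along the world's x, y, z in mm, a list of three; "twist": the turn about the world's z in degrees. A call has 1 to 20 rows; each row is the pose to reach, as a shift and turn from the pose commanded when the call began; what a row does not reach only later rows make up. A row lasts 1/8 s, in which the tool goes at most 62.5 mm and 10.7 degrees, less where a joint would pass 70% of its speed; a pose out of reach is approached as far as the arm can. A call with a gripper value outside its range is refused whole. OPENING is the finger opening in mm, from 0 to 87.8, set as the call begins (- or left out, the last holds). The fingers move at their own pace and stop on an object; the grip force is fixed at half the most. Time passes only in rows, so rows that repeat a pose let the fingers close. It gives the time, the measured TCP pose, the force, the opening and the grip force at its end, in the units of the state.
- robot.get_obs(): the state, without advancing time (a new reading comes with each control period).
- robot.get_image(name): name is "scene" or "top" or "wrist"; returns a dict with "img" (384x512x3 uint8, red, green, blue), "z_map" (384x512 float32, m along the optical axis (not along the pixel's ray), 0 where there is no reading), "vertical_fov" (degrees; the focal length in pixels is half the picture's height over the tangent of half this angle, whatever the lens; pixels are square), "cx", "cy" (the principal point, pixels), "k1" (the pictures are not rectified: a ray, as slopes to the right and down, at radius r is drawn at 1 + k1 r^2 times it, then the intrinsics apply), "R" (3x3) and "t" (3): a world point X has camera coordinates R X + t; the wrist camera has in their place "hand_eye" (4x4, takes a point from camera to tool coordinates, whose origin is the TCP and whose axes are the flange's). Camera axes: x right, y down, z forward; pixel columns grow to the right and rows downward; lengths in m; the calibration is good to about 2 mm. A picture is of the moment at which its call begins: read the wrist's pose just before it.
- robot.hand_in(): hands the job in; it is judged then, once.
The state is a dict: "t": time; "qpos": joint angles; "qd": joint speeds; "joint_torque": joint torques, N m; "position": TCP position; "ee_rot": TCP orientation; "contact_force": force on the tool from outside, world axes, zero at the start; "moment": the same for the moment, N m; "width": finger opening in m; "finger_force": force on a finger pad.
Only numpy, scipy, OpenCV 4.12 (cv2) and the standard library are available. Lean on these libraries where they do the work, as an engineer would, in place of code of your own. Each camera call takes 0.05 s, during which the arm holds its last target. There are 200 camera calls.

### The job

Two identical small clamps are fixed to the bench; one of them holds a reference disc under its screw, the other is empty. Turn the knurled thumbscrew of the clamp that holds the disc clockwise (seen from above) until it seats on the disc and the resistance rises, stop there without overtightening it, and let go. Leave the empty clamp's screw as it is.

Things in the scene. Friction and masses are not known exactly. Their poses are not given: they have to be found in the camera images.
- disc_clamp: The clamp that HOLDS the disc: dark grey C-frame fixed to the bench, origin on the bench below the screw. Base 90 x 70 x 12 mm; 70 mm tall pillar behind (+x of its frame); arm 22 mm wide above, its boss 71 mm high; a brass-coloured disc, 40 mm across, 8 mm thick, lies on the base and shows on both sides of the arm. The empty clamp lacks only the disc; either may be on the left.
- disc_clamp_head (a point): Centre of the knurled steel screw head over the disc, on the vertical screw axis. Cylinder 32 mm across, 22 mm tall; this point is at mid-height, about 99 mm above the bench, the top at 110 mm. Below the head are 16 mm of thinner neck, then the clamp's arm and boss (71 mm high): keep fingertips above those. Any grip yaw suits. Its axes are the clamp frame's and do not turn with the screw.
- disc_clamp_screw (a joint): Turn of that screw's spindle, rad; grows clockwise seen from above, sinking 4 mm per turn. Starts between 0 and 0.85; seated on the disc at 1.20, where it stops hard: 0.35 to 1.2 rad are left to turn, one grasp. Runs with a steady drag of about 0.06 N m and stays where it is left.
- disc_clamp_twist (a joint): Wind-up of the head against the spindle, rad, clockwise positive. The head drives the spindle through a 0.8 N m/rad spring: running, it leads by about 0.08; once seated, all further turning winds it, so resistance rises 0.08 N m per 0.1 rad. Beyond 0.45 (0.36 N m) the screw is overtightened. Springs back to about 0 when the head is let go.
- spare_clamp_screw (a joint): Turn of the spindle of the identical screw on the EMPTY clamp (no disc), rad, clockwise positive; starts at about 0.5 and is to stay there.

How it is judged:
At the end, for the whole second after the job is handed in: The spindle of the screw over the disc is seated (within 0.18 rad of its stop at 1.20 rad), its head is let go and no longer wound up (under 0.2 rad), and the empty clamp's screw stands within about 0.25 rad of where it was (value of joint disc_clamp_screw above 1.02 rad and value of joint disc_clamp_twist below 0.2 rad and value of joint spare_clamp_screw between 0.25 and 0.75 rad); the robot touches nothing.
It fails at once if the screw over the disc is overtightened: its head is wound up more than 0.45 rad (value of joint disc_clamp_twist above 0.45 rad).
It fails at once if the empty clamp's screw is turned by more than about 0.25 rad (value of joint spare_clamp_screw above 0.75 rad or value of joint spare_clamp_screw below 0.25 rad).
It also fails if it takes over 38 s, if anything falls off the work surface, if the arm or the gripper's body presses on something with over 40 N, if the wrist force passes 120 N, or if a joint passes its speed limit or range.

## Working session

There is one attempt and no reset: what is moved stays moved. The work goes in short steps, Python scripts to look and compute and a shell command to move; the robot and the scene stay as the last step left them, time stands still between calls to the robot, and variables do not carry over. Pictures are saved under pics/ and viewed, at most 10 in all, crops included, and the job is handed in when it is done.

```bash
mkdir -p pics; cat > h.py <<'E'
import numpy as np,cv2
from plant import robot
def snap(n,f):
    o=robot.get_obs(); d=robot.get_image(n); cv2.imwrite(f'pics/{f}.png',cv2.cvtColor(d['img'],cv2.COLOR_RGB2BGR))
    d.pop('img_',0); np.save(f'pics/{f}.npy',dict(d,obs=o),allow_pickle=True); return d
def load(f): return np.load(f'pics/{f}.npy',allow_pickle=True).item()
def world(d,u,v,zw=None):
    h=d['img'].shape[0]; f=h/2/np.tan(np.radians(d['vertical_fov'])/2)
    K=np.array([[f,0,d['cx']],[0,f,d['cy']],[0,0,1.]])
    p=cv2.undistortPoints(np.array([[[u,v]]],float),K,np.array([d['k1'],0,0,0.]))[0,0]
    ray=np.array([*p,1.])
    if 'R' in d: R=np.array(d['R']).T; c=-R@np.array(d['t'])
    else:
        from scipy.spatial.transform import Rotation as Ro
        q=np.array(d['obs']['ee_rot']); T=Ro.from_quat(q[[1,2,3,0]]).as_matrix(); H=np.array(d['hand_eye'])
        R=T@H[:3,:3]; c=T@H[:3,3]+np.array(d['obs']['position'])
    r=R@ray
    s=d['z_map'][int(round(v)),int(round(u))] if zw is None else (zw-c[2])/r[2]
    return c+s*r
E
python3 - <<'E'
from h import *
snap('top','top0');snap('scene','scene0')
o=robot.get_obs();print(o)
a=cv2.imread('pics/top0.png');print(a.shape)
E
```

```text
{'t': 0.1, 'qpos': array([-1.39009672e+00,  3.59433813e-01,  1.51131816e+00, -1.77602382e-06,
        1.27245642e+00, -1.15095409e-01]), 'qd': array([ 0.00017096, -0.00063532, -0.00448761, -0.0009005 ,  0.00014446,
        0.00151045]), 'joint_torque': array([-2.46934660e-04, -5.16359246e+01, -2.71408099e+01,  6.77263294e-02,
        2.76507565e-02, -3.49216020e-05]), 'position': array([ 0.174791  , -0.57337497,  0.2408954 ]), 'ee_rot': array([-8.07406196e-04,  9.89082724e-01,  1.47359130e-01, -2.73431504e-05]), 'contact_force': array([ 0.16647215,  1.4087475 , -0.29677203]), 'moment': array([0.04248415, 0.05013528, 0.02588302]), 'finger_force': 0.0, 'width': 0.08763253617018506}
(384, 512, 3)
```

View pics/top0.png

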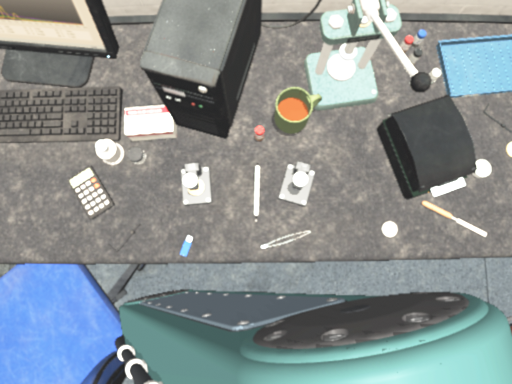

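View pics/scene0.png

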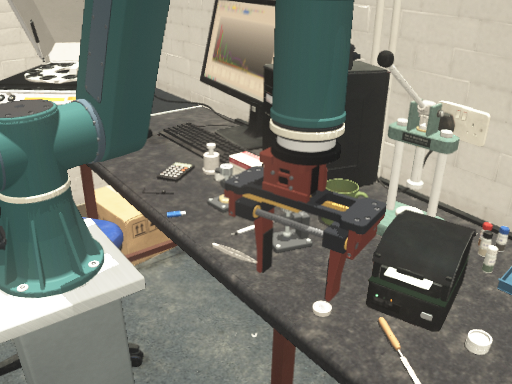

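The top view shows the two clamps, with heads at about (190,180) and (299,179). I'll enlarge it to find the disc.

```bash
python3 - <<'E'
from h import *
a=cv2.imread('pics/top0.png')
b=np.hstack([cv2.resize(a[150:215,165:230],(400,400),interpolation=cv2.INTER_CUBIC),cv2.resize(a[150:215,265:330],(400,400),interpolation=cv2.INTER_CUBIC)])
cv2.imwrite('pics/crop1.png',b)
d=load('top0')
for u,v in((190,180),(299,179)): print(world(d,u,v),world(d,u,v,.11))
E
```

```text
[0.47227847 0.01474427 0.10847127] [0.47199369 0.01450939 0.11      ]
[ 0.47091446 -0.22406586  0.11145348] [ 0.47118393 -0.22422421  0.11      ]
```

View pics/crop1.png

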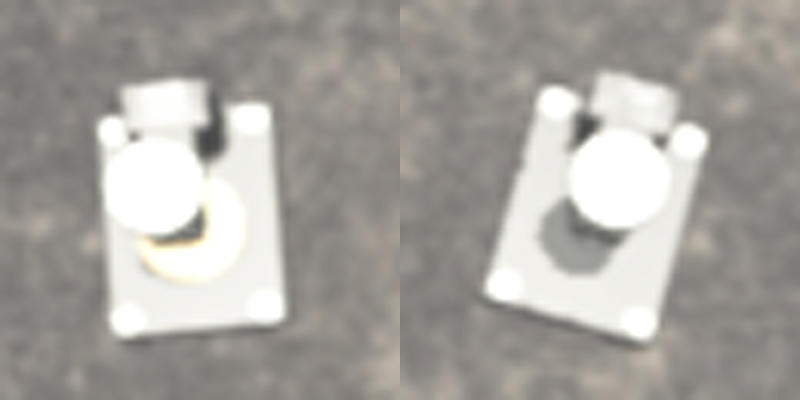

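The left clamp, head at about (0.472, 0.0145), has the brass disc; the dark patch on the right clamp is only a shadow. Next I'll move over it for a look with the wrist camera, and check the clearance to the tower.

```bash
python3 -m pendant '{"slide":[[15,33,2],[30,66,4],[45,99,6],[60,132,8],[75,165,10],[92,200,10],[110,236,10],[128,272,10],[146,308,10],[165,344,10],[184,380,10],[203,416,10],[222,452,10],[240,488,10],[258,524,10],[274,556,10],[286,580,10],[292,588,10],[292,588,10],[292,588,10]],"twist":[0,0,1,2,3,4,6,8,10,12,14,16,18,20,20,20,20,20,20,20]}'
python3 - <<'E'
from h import *
d=snap('wrist','w1');o=d.get('obs') or robot.get_obs();print(o['position'],o['qpos'],o['ee_rot'],o['moment'])
t=load('top0')
for u,v in((145,68),(215,137),(160,110),(190,120)): print(world(t,u,v))
E
```

```text
t: 2.6
position: [0.4664, 0.0133, 0.2515]
ee_rot: [-0.0, 0.949, 0.317, -0.0]
contact_force: [0.1, -1.0, 0.3]
width: 0.0878
finger_force: 0.0
[0.46639675 0.01326915 0.25152139] [-1.19584452e-01  1.55167382e-01  1.77191800e+00 -2.49226777e-04
  1.21504143e+00  8.07443524e-01] [-8.51355868e-06  9.48627253e-01  3.16395717e-01 -2.91377717e-04] [-0.03586733 -0.0528954  -0.02772937]
[0.62838417 0.06132695 0.33834152]
[ 0.60256474 -0.02911033 -0.00535033]
[0.65343694 0.09752158 0.05735323]
[0.61628294 0.01984996 0.08937693]
```

View pics/w1.png

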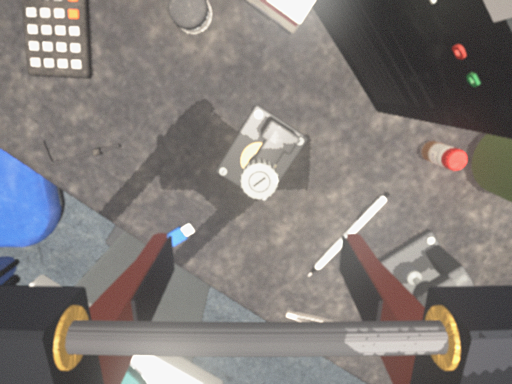

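The wrist view shows the brass disc under this head, whose centre is at (260,182). The tower face is at x≥0.60, which clears the gripper.

```bash
python3 - <<'E'
from h import *
d=load('w1')
g=cv2.cvtColor(d['img'],cv2.COLOR_RGB2GRAY)
for u,v in((260,182),(245,182),(275,182)): print(world(d,u,v),world(d,u,v,.110))
# head by depth: points at z 0.105-.115
P=np.array([world(d,u,v) for u in range(230,295,2) for v in range(150,215,2)])
m=P[(P[:,2]>.104)&(P[:,2]<.116)];print(len(m),(m.max(0)+m.min(0))/2,m.max(0)-m.min(0),np.median(m,0))
E
```

```text
[0.47237543 0.01361982 0.11005727] [0.4723634  0.01360999 0.11      ]
[0.46478528 0.02402897 0.11076977] [0.46460265 0.02392466 0.11      ]
[0.48030762 0.00350035 0.11098709] [0.48012721 0.00329512 0.11      ]
277 [0.47228152 0.01530206 0.10821222] [0.03230212 0.03128788 0.0079359 ] [0.47308529 0.01548358 0.11004514]
```

```bash
python3 -m pendant '{"slide":[[6,1,0],[6,1,-15],[6,1,-35],[6,1,-55],[6,1,-75],[6,1,-95],[6,1,-115],[6,1,-130],[6,1,-140],[6,1,-147],[6,1,-147],[6,1,-147],[6,1,-147]],"twist":[0,0,0,0,0,0,0,0,0,0,0,0,0]}'
python3 - <<'E'
from h import *
d=snap('wrist','w2');o=robot.get_obs();print(o['moment'],o['position'])
E
```

```text
t: 4.28
position: [0.4733, 0.015, 0.1051]
ee_rot: [0.0, 0.948, 0.317, 0.0]
contact_force: [-0.4, 0.1, 0.4]
width: 0.0875
finger_force: 0.0
[-0.03343355 -0.01676686  0.02001181] [0.47325658 0.01506352 0.10506371]
```

View pics/w2.png

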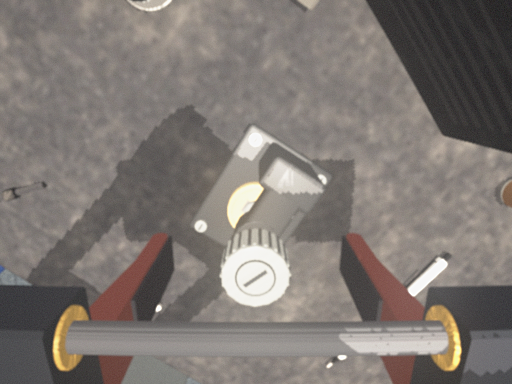

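The head (255,277) is centred between the fingertips at 173 and 343, and its slot shows how far it has turned. Closing now.

```bash
python3 -m pendant '{"slide":[[0,0,0],[0,0,0],[0,0,0],[0,0,0],[0,0,0],[0,0,0],[0,0,0],[0,0,0]],"twist":[0,0,0,0,0,0,0,0]}' 28
python3 -c "
from h import *
for i in range(3):
  d=snap('wrist','w3');o=robot.get_obs();print(o['moment'],o['contact_force'],o['width'],o['finger_force'],o['t'])"
```

```text
t: 5.32
position: [0.4728, 0.0152, 0.1046]
ee_rot: [-0.0, 0.948, 0.317, -0.0]
contact_force: [-0.8, 0.7, 1.0]
width: 0.0313
finger_force: 30.0
[ 0.07682048  0.03344135 -0.01579413] [-1.58531784 -0.02542371  1.05239389] 0.03129647738999234 30.000111758708954 5.375
[ 0.16100212  0.05981924 -0.04091243] [-0.50109239  0.98467213  1.12465151] 0.0315386930119768 30.000266432762146 5.425
[ 0.16230798  0.05961492 -0.01584784] [-0.33421082  0.79646346  1.0062985 ] 0.03169485162169433 30.000050961971283 5.475
```

```bash
cat > m.py <<'E'
from h import *
M=[]
for i in range(5):
    robot.get_image('wrist'); o=robot.get_obs(); M.append(o['moment'])
print('M',np.mean(M,0).round(3),'sd',np.std(M,0).round(3),'F',o['contact_force'].round(1),'w',o['width'],'q6',o['qpos'][5],'t',o['t'])
E
python3 m.py
python3 -m pendant '{"slide":[[0,0,0],[0,0,0],[0,0,0],[0,0,0],[0,0,0],[0,0,0]],"twist":[-4,-8,-12,-16,-16,-16]}'
python3 m.py
```

```text
M [0.174 0.097 0.007] sd [0.042 0.043 0.022] F [-0.1  0.3  1.5] w 0.031166886272340773 q6 0.8115366843296029 t 5.725
t: 6.48
position: [0.4728, 0.0151, 0.1046]
ee_rot: [-0.0, 0.983, 0.182, -0.0]
contact_force: [-0.6, 0.8, -0.5]
width: 0.0317
finger_force: 30.0
M [0.057 0.046 0.038] sd [0.019 0.034 0.013] F [-0.3  0.1 -1.2] w 0.03140820022439279 q6 1.0903890545872688 t 6.725
```

```bash
python3 -m pendant '{"slide":[[0,0,0],[0,0,0],[0,0,0],[0,0,0]],"twist":[-3,-6,-8,-8]}' |grep t:
python3 m.py
```

```text
t: 7.22
ee_rot: [-0.0, 0.994, 0.113, -0.0]
M [-0.022  0.04   0.076] sd [0.032 0.01  0.031] F [ 0.8 -0.6 -2.8] w 0.0313952731553492 q6 1.2300144853730197 t 7.475
```

```bash
python3 -m pendant '{"slide":[[0,0,-0.2],[0,0,-0.3],[0,0,-0.3],[0,0,-0.3]],"twist":[-3,-6,-6,-6]}' |grep t:
python3 m.py
```

```text
t: 7.98
ee_rot: [-0.0, 0.998, 0.061, 0.0]
M [-0.052  0.127  0.057] sd [0.018 0.028 0.008] F [-0.1 -0.5 -0.8] w 0.0312884909426338 q6 1.3347811108245755 t 8.225
```

Still running at about 0.06 N m. I'll continue in steps of 8° (0.14 rad, so +0.11 N m at most).

```bash
python3 -m pendant '{"slide":[[0,0,0],[0,0,-0.1],[0,0,-0.1],[0,0,-0.1]],"twist":[-3,-6,-8,-8]}' |grep t:
python3 m.py
```

```text
t: 8.72
ee_rot: [-0.0, 1.0, -0.009, 0.0]
M [-0.201  0.179  0.06 ] sd [0.033 0.008 0.024] F [-0.6 -1.1  0.3] w 0.03129347201763871 q6 1.4743720976512895 t 8.975
```

```bash
python3 -m pendant '{"slide":[[0,0,0],[0,0,-0.1],[0,0,-0.1],[0,0,-0.1]],"twist":[-3,-6,-8,-8]}' |grep t:
python3 m.py
```

```text
t: 9.48
ee_rot: [0.0, 0.997, -0.079, 0.0]
M [-0.321  0.21   0.055] sd [0.022 0.028 0.013] F [-1.8 -0.8  1. ] w 0.03127135636738808 q6 1.6139720644462416 t 9.725
```

```bash
python3 -m pendant '{"slide":[[0,0,0],[0,0,-0.1],[0,0,-0.1],[0,0,-0.1]],"twist":[-3,-6,-8,-8]}' |grep t:
python3 m.py
```

```text
t: 10.22
ee_rot: [0.0, 0.989, -0.148, -0.0]
M [-0.442  0.287  0.088] sd [0.012 0.032 0.018] F [-1.7 -1.8  1.7] w 0.031546754356985965 q6 1.7535888423730377 t 10.475
```

```bash
python3 -m pendant '{"slide":[[0,0,0],[0,0,0],[0,0,0],[0,0,0]],"twist":[-2,-5,-5,-5]}' |grep t:
python3 m.py; python3 m.py
```

```text
t: 10.98
ee_rot: [-0.0, 0.982, -0.191, -0.0]
M [-0.533  0.351  0.145] sd [0.024 0.02  0.028] F [-1.6 -1.6  1.5] w 0.031570311206767454 q6 1.8410840573488765 t 11.225
M [-0.565  0.379  0.166] sd [0.023 0.026 0.015] F [-1.7 -3.2  1.8] w 0.03110887422344559 q6 1.8411734187555198 t 11.475
```

The moment rose 0.07 N m over 5°, which matches the seated spring rate. A 3° step should confirm it.

```bash
python3 -m pendant '{"slide":[[0,0,0],[0,0,0],[0,0,0],[0,0,0]],"twist":[-2,-3,-3,-3]}' |grep t:
python3 m.py; python3 m.py; python3 -c "
from h import *
snap('wrist','w4')
a=cv2.imread('pics/w2.png')[200:340,150:370];b=cv2.imread('pics/w4.png')[200:340,150:370]
cv2.imwrite('pics/c4.png',cv2.resize(np.hstack([a,b]),(792,252)))"
```

```text
t: 11.98
ee_rot: [-0.0, 0.976, -0.217, -0.0]
M [-0.617  0.444  0.187] sd [0.023 0.023 0.017] F [-1.9 -1.9  2.1] w 0.03147162497876539 q6 1.893589288653371 t 12.225
M [-0.606  0.41   0.185] sd [0.031 0.035 0.022] F [-1.7 -2.2  2.2] w 0.03162487684142275 q6 1.893585843611688 t 12.475
```

View pics/c4.png

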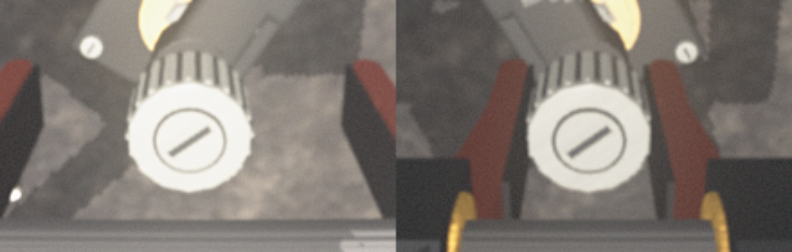

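The slot sits the same relative to the jaws in both pictures, so the grip has not slipped. The torque kept climbing along the spring line to 0.19 N m, so the screw is seated. I'll unwind slightly, release and retreat.

```bash
python3 -m pendant '{"slide":[[0,0,0],[0,0,0],[0,0,0],[0,0,0]],"twist":[4,8,10,10]}' |grep t:
python3 m.py
python3 -m pendant '{"slide":[[0,0,0],[0,0,0],[0,0,0],[0,0,0],[0,0,0],[0,0,0],[0,0,0],[0,0,0]],"twist":[0,0,0,0,0,0,0,0]}' 87
python3 -m pendant '{"slide":[[0,0,10],[0,0,30],[0,0,55],[0,0,80],[0,0,110],[0,0,135],[0,0,145],[0,0,145],[0,0,145]],"twist":[0,0,0,0,0,0,0,0,0]}'
python3 -c "
from h import *
snap('wrist','w5')"
```

```text
t: 13.02
ee_rot: [-0.0, 0.991, -0.131, 0.0]
M [-0.567  0.344  0.063] sd [0.014 0.036 0.02 ] F [-1.  -2.9  0.8] w 0.031507429828235345 q6 1.7195250100606654 t 13.275
t: 14.28
position: [0.4729, 0.0151, 0.104]
ee_rot: [-0.0, 0.991, -0.131, 0.0]
contact_force: [0.9, 0.0, 0.3]
width: 0.0871
finger_force: 0.0
t: 15.4
position: [0.4722, 0.0152, 0.2481]
ee_rot: [-0.0, 0.991, -0.131, -0.001]
contact_force: [0.3, -0.4, 0.3]
width: 0.087
finger_force: 0.0
```

View pics/w5.png

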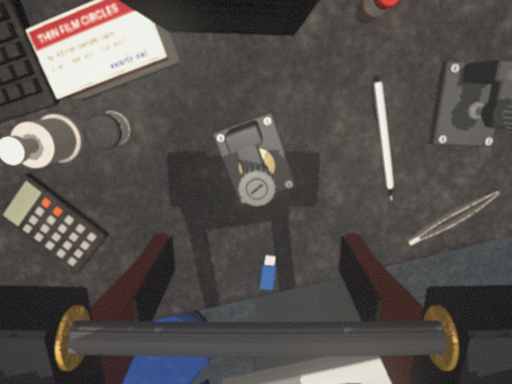

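The gripper is clear, and the screw stands where it was left (head at (257,188)).

```bash
python3 -c "
from plant import robot
print(robot.hand_in())"
```

```text
the job is handed in; nothing more can be done
None
```

I turned the left clamp's screw (the one holding the disc) clockwise until it seated. The turning moment rose from about 0.06 to 0.19 N m, well under the 0.36 N m overtightening limit. I then let go, backed off and handed the job in; the empty clamp was never touched, and no verdict came back.

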